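# Shift the compounding stirrer into its slow gear and shut its guard

### The job

The overhead stirrer is switched off and stands in its fast gear, the round black gear knob on top of its spindle pulled up: change it to slow by easing the knob down. The teeth will meet tip to tip part way, so do not force it: rock the knob, which turns the spindle, to and fro under light pressure until they mesh and the knob goes down fully home. Then swing the clear guard fully shut over the knob, and leave the other things on the bench where they stand.

Things in the scene. Friction and masses are not known exactly. Their poses are not given: they have to be found in the camera images.
- stirrer: Overhead stirrer lowered on its column, fixed; white head. Origin on the bench under the spindle axis; +x to motor and column, guard hinged on the -y side, z up. Foot plate x -85..255, y +-100, z to 12 mm. Gearbox x -55..65, y +-54, z 105..225 (the deck). Motor cover x 63..163, y +-46, z to 240. Column 20 mm thick at x 215, z to 512. A clear pane in its -y side shows the teeth.
- knob_mid (a point): Point on the vertical spindle axis at mid-height of the round black fluted gear knob, 40 mm across, 32 mm high. Knob underside 23 mm above the deck when up (fast; this point at z 264 mm), 5 mm when fully home (slow; z 246). A steel sleeve 26 mm across shows below it. 63 mm to the motor cover, 50 mm to the guard hinge.
- gear_knob (a joint): How far the gear knob is pushed down its spindle, m: 0 up, fast; 0.009 the teeth meet if tip to tip; 0.018 fully home, slow, teeth meshed. Stays where it is left; about 3 N pushes it down, about 10 N lifts it.
- spindle (a joint): Angle of the spindle, which turns with the gear knob and the chuck, rad, counter-clockwise from above, unlimited; friction 0.04 N m, about 0.8 once meshed (the motor turns along). Pressing over 20 N can drag the slow gear along unmeshed. Six teeth, 1.047 rad apart; they go in within about 0.1 rad either side of mid-gap. Start up to 0.24 rad from tip to tip: mid-gap lies 0.28 to 0.76 rad away; rocking 0.6 rad to both sides always passes one.
- slow_gear: The slow gear with its six upward teeth (11 mm high, tips at z 146 mm), inside the gearbox; the teeth below the gear knob's sleeve come down on it. Origin as the stirrer's. It carries nearly all of the down force on the knob when tip to tip; more than 80 N on it counts as forcing.
- guard (a joint): Clear guard over the gear knob, rad: 0 shut (rim down on the deck), up to 2.0 open, leaning outwards on the -y side; starts open at 1.65 to 1.9. Stiff hinge: stays where it is left and must be pushed all the way down; about 1.5 N at its free edge.
- guard_hinge (a point): Mid-point of the guard's hinge axis, which runs along the stirrer's x at y -50, z 228 mm. The guard is a box 84 mm wide along the hinge, 92 mm from hinge to free edge, 62 mm high outside: shut, its flat top lies 62 mm above the hinge axis and covers stirrer y -50..42.
- guard_lip (a point): Centre of the guard's grey finger lip, 44 mm along the hinge, 16 by 8 mm, on its free edge: 100 mm from the hinge and 58 mm up from it when shut; when open it stands highest, some 100 mm above the deck, and the open guard reaches out to stirrer y -145 at most.
- spray_bottle: Bystander: white spray bottle 54 mm across, 177 mm tall, loose. Origin: centre of its foot.
- bowl: Bystander: blue plastic bowl 150 mm across, 50 mm tall, loose. Origin: centre of its foot.
- ointment_jar: Bystander: white jar 84 mm across, 90 mm tall, loose. Origin: centre of its foot.
- paddle_shaft: Bystander: steel stirring shaft with paddle lying on the bench, 200 mm long along its x, paddle 60 mm wide, loose. Origin on the bench under its middle.

How it is judged:
By the outcome, as a careful person would: the job done as asked, in the order asked, and still so for the second after the job is handed in, with the robot touching nothing.
It also fails if it takes over 58 s, if anything falls off the work surface, if the arm or the gripper's body presses on something with over 40 N, if the wrist force passes 120 N, or if a joint passes its speed limit or range.

### The arm

A 7-joint arm with a two-finger parallel gripper is mounted at the origin on the work surface. World frame = base frame: x ahead of the robot, y to its left, z up, the work surface at z = 0. Lengths are in m, angles in rad, forces in N, time in s.
With the tool pointing down it reaches from about 0.4 to 0.875 m from the base axis. Payload 19.3 kg.
Tool frame: the origin (TCP) lies at the centre of the arm's flange, where the gripper is bolted on; the fingertips stand 173 mm ahead of it and the grasp point (between the pads) lies 155 mm ahead of it (bot.grip_point_offset is the distance from the TCP to the grasp point, in m); z points along the fingers, x is the direction in which the jaws open and shut, and the axes are right-handed (so a half turn about z gives the same grasp; the last joint's range is limited). The gripper opens to 85 mm and grips with 20 to 120 N. Pads are 22 mm wide; open, the fingers measure 114 mm over their backs; the gripper's body (76 mm by 85 mm) begins 54 mm behind the grasp point. The pads swing forward as they close: fully open they stand 13 mm farther back than shut.
Start: joints at [-0.07, 0.521, -0.036, 1.599, 0.021, 1.021, -0.113], TCP at [0.625, -0, 0.405] pointing down, gripper open.
Joint ranges: [-2.91, 2.91], [-0.3, 2.13], [-1.5, 1.42], [0.17, 2.43], [-1.26, 4.41], [0.16, 1.93], [-2.52, 2.52]. Speed limits (rad/s): [1.89, 1.89, 2.39, 2.39, 3.01, 3.01, 3.01].

### API

Orientations are given as [roll, pitch, yaw] about the fixed x, y, z axes, in that order (R = Rz(yaw) Ry(pitch) Rx(roll)).
In Python, from workcell import bot gives the robot as it stands.
- The arm moves only by the tool step_arm, never from a script. Its argument "plan" is a list that holds one entry, the list of rows, each a list of 4 numbers: the shift along the world's x, y, z in cm, then the turn about the world's z in rad. A call has 1 to 12 rows; each row is the pose to reach, as a shift and turn from the pose measured when the call began; what a row does not reach only later rows make up. A row lasts 1/12 s, in which the tool goes at most 41.7 mm and 7.16 degrees, less where a joint would pass 70% of its speed; a pose out of reach is approached as far as the arm can. A call with a gripper value outside its range is refused whole. "jaw" is the closure, from 0 (fully open) to 1 (shut), set as the call begins (left out, the last holds). The fingers move at their own pace and stop on an object; "force" is the grip in N (left out, the last holds). Time passes only in rows, so rows that repeat a pose let the fingers close. It gives the time, the measured TCP pose, the force and the opening at its end, in the units of the state.
- bot.observe(): the state, without advancing time (a new reading comes with each control period).
- bot.grab_frame(name): name is "scene" or "side" or "wrist"; returns a dict with "pixels" (480x640x3 uint8, blue, green, red), "mtx" (3x3 intrinsics, pixels), "R" (3x3) and "t" (3): a world point X has camera coordinates R X + t. Camera axes: x right, y down, z forward; pixel columns grow to the right and rows downward; lengths in m; the calibration is good to about 2 mm. A picture is of the moment at which its call begins. There is no depth.
- bot.job_done(): hands the job in, once; it reports no verdict.
The state is a dict: "clock": time; "qpos": joint angles; "qd": joint speeds; "joint_efforts": joint torques, N m; "position": TCP position; "tool_rot": TCP orientation; "force": force on the tool from outside, world axes, zero at the start; "moment": the same for the moment, N m; "grip_width": finger opening in m.
Only numpy, scipy, OpenCV 4.12 (cv2) and the standard library are available. Lean on these libraries where they do the work, as an engineer would, in place of code of your own. Each camera call takes 0.05 s, during which the arm holds its last target.

## Working session

There is one attempt and no reset: what is moved stays moved. The work goes in short steps, Python scripts to look and compute and a tool call to move; the robot and the scene stay as the last step left them, time stands still between calls to the robot, and variables do not carry over. Pictures are saved under pics/ and viewed, and the job is handed in when it is done.

Besides the shell and the picture viewer there is one more tool, called after "Emit:" by a JSON object that holds its "op" and its "data". step_arm: Moves the arm, as the interface text tells. Its arguments: {"type":"object","properties":{"plan":{"type":"array"},"jaw":{"type":"number"},"force":{"type":"number"}},"required":["plan"]}

```bash
mkdir -p pics; ls; python3 - <<'E'
from workcell import bot
import cv2,json,numpy as np
print(bot.observe())
for n in ["scene","side","wrist"]:
    f=bot.grab_frame(n); cv2.imwrite(f"pics/{n}0.png",f["pixels"]); print(n,f["mtx"].round(1).tolist(),f["R"].round(3).tolist(),f["t"].round(3).tolist())
    np.savez(f"{n}0.npz",**f)
E
```

```text
pics
{'clock': 0.0, 'qpos': array([-0.07019276,  0.52200153, -0.03635714,  1.60000985,  0.02123132,
        1.02108329, -0.1128589 ]), 'qd': array([ 0.00083746,  0.0004434 ,  0.00099454,  0.00010669, -0.00028334,
       -0.00046295, -0.00045784]), 'joint_efforts': array([-4.24098413e-03, -9.27110124e+01,  1.97758444e+00, -3.69928443e+01,
        1.76317629e-02,  8.19846697e-03, -6.58496788e-05]), 'position': array([ 6.24857985e-01, -1.67869110e-05,  4.04132414e-01]), 'tool_rot': array([ 3.14150142e+00,  1.11222179e-03, -3.39730006e-05]), 'force': array([ 0.25467445, -0.12209074,  0.05599996]), 'moment': array([-0.01360302,  0.00765289,  0.0650724 ]), 'grip_width': 0.08549272256863147}
scene [[453.8, 0.0, 323.2], [0.0, 453.8, 238.8], [0.0, 0.0, 1.0]] [[0.055, 0.998, 0.015], [0.763, -0.033, -0.645], [-0.644, 0.047, -0.764]] [-0.047, -0.3, 1.501]
side [[614.3, 0.0, 318.2], [0.0, 614.3, 229.7], [0.0, 0.0, 1.0]] [[-0.972, -0.234, 0.012], [-0.176, 0.695, -0.697], [0.155, -0.68, -0.717]] [0.501, 0.202, 1.801]
wrist [[377.3, 0.0, 325.4], [0.0, 377.3, 234.0], [0.0, 0.0, 1.0]] [[1.0, 0.001, -0.0], [0.001, -0.965, 0.261], [-0.0, -0.261, -0.965]] [-0.625, -0.035, 0.377]
```

View pics/scene0.png

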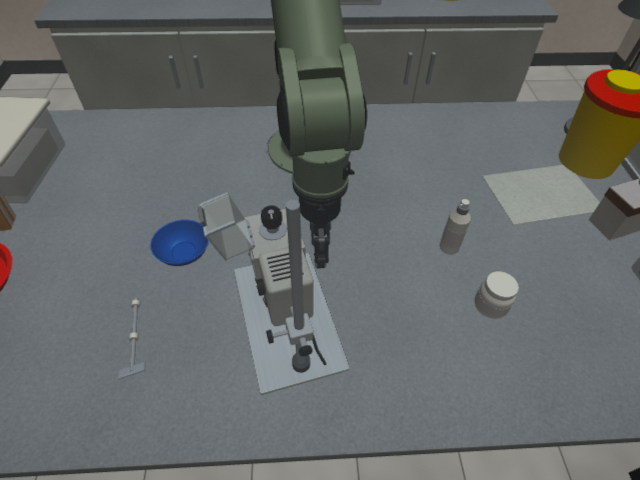

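View pics/side0.png

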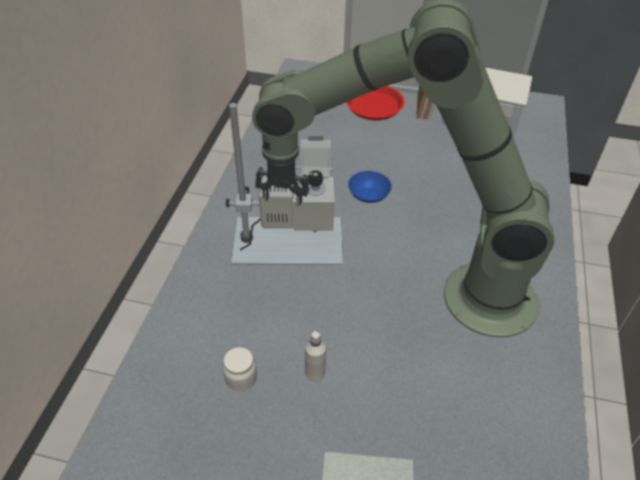

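View pics/wrist0.png

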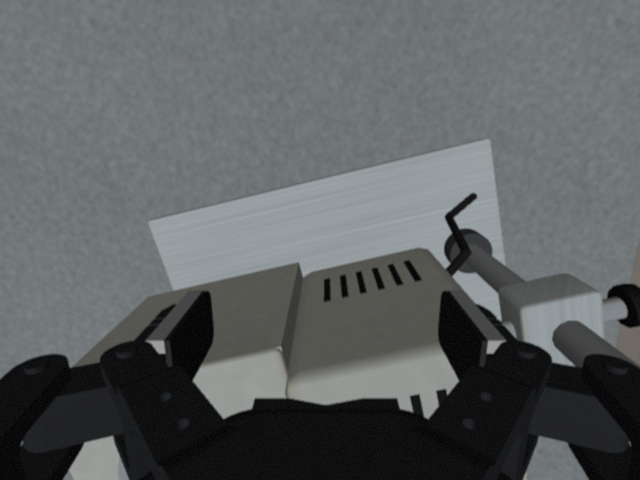

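The stirrer stands ahead of the robot, with the knob at scene (271,216) and side (316,178). Its guard is open on the -y side and the gripper is above the motor cover. Next I'll zoom in and measure.

```bash
cat > h.py <<'E'
import numpy as np,cv2
def ld(n): return dict(np.load(n+".npz"))
def ray(f,u,v):
    d=f["R"].T@np.linalg.inv(f["mtx"])@np.array([u,v,1.]); c=-f["R"].T@f["t"]; return c,d/np.linalg.norm(d)
def onz(f,u,v,z):
    c,d=ray(f,u,v); return c+d*(z-c[2])/d[2]
def tri(rs):
    A=sum(np.eye(3)-np.outer(d,d) for c,d in rs); b=sum((np.eye(3)-np.outer(d,d))@c for c,d in rs); return np.linalg.solve(A,b)
def proj(f,X):
    p=f["mtx"]@(f["R"]@np.asarray(X)+f["t"]); return p[:2]/p[2]
E
python3 - <<'E'
from h import *
s=ld("scene0");d=ld("side0")
a=cv2.resize(s["pixels"][180:390,180:360],None,fx=4,fy=4,interpolation=cv2.INTER_CUBIC)[:600]
cv2.imwrite("pics/z_scene.png",cv2.resize(s["pixels"][185:285,190:330],None,fx=5.5,fy=5.5,interpolation=cv2.INTER_CUBIC))
cv2.imwrite("pics/z_side.png",cv2.resize(d["pixels"][125:270,225:395],None,fx=4,fy=4,interpolation=cv2.INTER_CUBIC))
for f,n,roi in((s,"scene",(255,200,290,235)),(d,"side",(306,165,328,192))):
    x0,y0,x1,y1=roi; g=f["pixels"][y0:y1,x0:x1].max(2); m=(g<70).astype(np.uint8)
    k,l,st,ce=cv2.connectedComponentsWithStats(m); 
    for i in range(1,k): print(n,st[i],ce[i]+[x0,y0])
E
```

```text
scene [  6   6  21  24 367] [271.1280654  217.76566757]
scene [32  9  3 26 58] [288.12068966 221.18965517]
side [  0   7  16  20 175] [313.34285714 180.46285714]
```

View pics/z_scene.png

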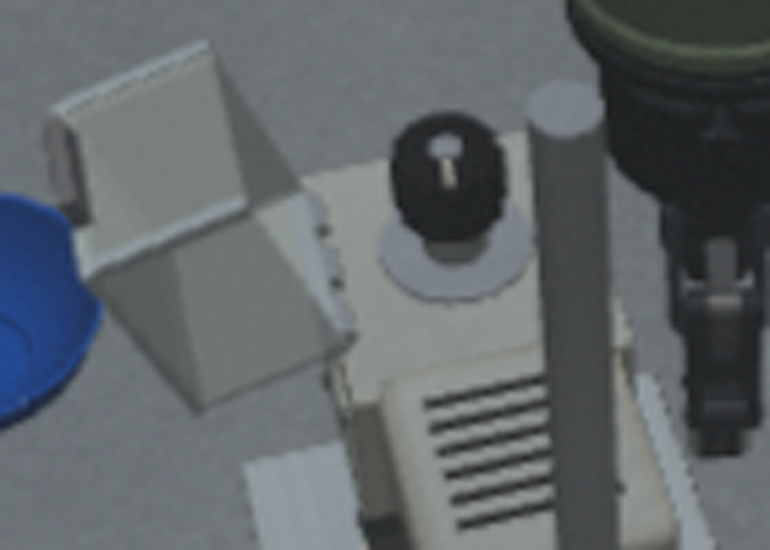

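View pics/z_side.png

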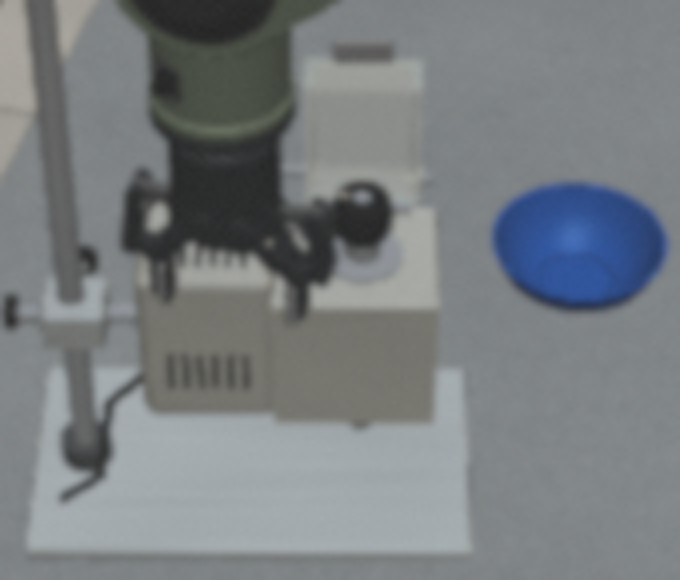

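```bash
python3 - <<'E'
from h import *
s=ld("scene0");d=ld("side0")
ks=(271.3,217.5);kd=(315.5,178)
print("tri",tri([ray(s,*ks),ray(d,*kd)]),onz(s,*ks,.264),onz(d,*kd,.264))
a=onz(d,232,263,.012);b=onz(d,342.5,263,.012);print("plate +y edge",a,b,np.linalg.norm(a-b))
c1=onz(s,262,384,.012);c2=onz(s,346,371,.012);print(c1,c2,np.linalg.norm(c1-c2)); c3=onz(s,235,267,.012);print(c3,np.linalg.norm(c3-c1))
for v in (a-b,c2-c1,c1-c3): print(np.degrees(np.arctan2(v[1],v[0])))
cv2.imwrite("pics/z_plate.png",cv2.resize(s["pixels"][255:395,225:355],None,fx=4,fy=4,interpolation=cv2.INTER_CUBIC))
E
```

```text
tri [ 0.55219866 -0.09695307  0.26413612] [ 0.55480069 -0.09522798  0.264     ] [ 0.55122698 -0.10032673  0.264     ]
plate +y edge [0.77077769 0.06203991 0.012     ] [ 0.44450887 -0.02025057  0.012     ] 0.33648635485575723
[ 0.80398591 -0.12859734  0.012     ] [0.78367602 0.05318346 0.012     ] 0.18291186792912753
[ 0.48962868 -0.20750427  0.012     ] 0.32410919447164654
14.155723430643492
96.3750662263992
14.090717073168046
```

View pics/z_plate.png

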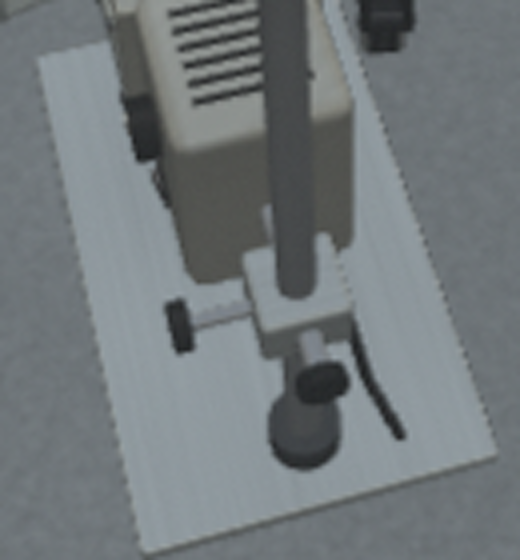

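Emit:
{"op": "step_arm", "data": {"plan": [[[0,0,3.5,0],[0,0,7,0.1],[-2.5,0,7,0.2],[-5,-1.5,7,0.25],[-7.2,-3,7,0.25],[-7.2,-4,7,0.25],[-7.2,-4,7,0.25],[-7.2,-4,7,0.25]]], "jaw": 0.35, "force": 30}}

```text
clock: 0.82
position: [0.5531, -0.0402, 0.4743]
tool_rot: [3.142, 0.001, 0.249]
force: [0.3, 0.7, -0.7]
grip_width: 0.0553
```

```bash
python3 - <<'E'
from workcell import bot
from h import *
o=bot.observe();print(o["clock"],o["position"],o["tool_rot"],o["force"],o["grip_width"])
for n in ["wrist","scene","side"]:
    f=bot.grab_frame(n); np.savez(n+"1.npz",**f); cv2.imwrite(f"pics/{n}1.png",f["pixels"])
s=ld("scene0")
c=[onz(s,u,v,.012) for u,v in((260.8,393.2),(349.3,369.3),(234.3,270))]
print(c)
for v in (c[1]-c[0],c[0]-c[2]): print(np.degrees(np.arctan2(v[1],v[0])),np.linalg.norm(v))
E
```

```text
0.8167 [ 0.55309206 -0.04024573  0.47434495] [3.14151888e+00 5.42276479e-04 2.48986119e-01] [ 0.31674551  0.69636084 -0.66882976] 0.055260637621742645
[array([ 0.82387995, -0.13049236,  0.012     ]), array([0.78013326, 0.06074479, 0.012     ]), array([ 0.49913451, -0.20862484,  0.012     ])]
102.88506546555408 0.19617701354267042
13.528020367247771 0.33401240200301974
```

View pics/wrist1.png

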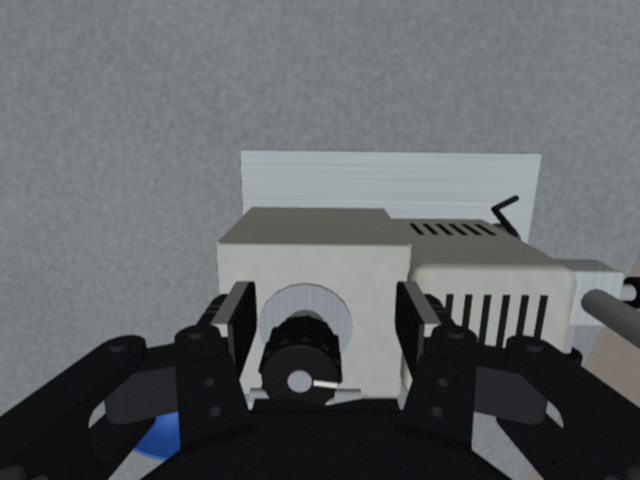

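View pics/side1.png

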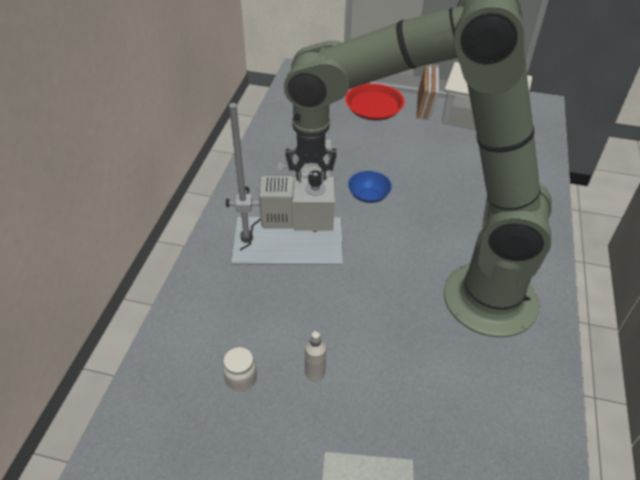

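```bash
python3 - <<'E'
from h import *
w=ld("wrist1");s=ld("scene1");s0=ld("scene0")
print("top disc",onz(w,300,381,.281))
a=onz(w,242,151,.012);b=onz(w,541,154,.012);print(a,b,np.linalg.norm(a-b),np.arctan2(*(b-a)[[1,0]]))
# deck edge corners z .225: (218,243)-(411,243)?
p=onz(w,218,243,.225);q=onz(w,411,244,.225);print(p,q,np.linalg.norm(p-q),np.arctan2(*(q-p)[[1,0]]))
# flange disc centre
print("disc",onz(w,306,323,.226))
# guard lip from scene0 & side0
L=tri([ray(s0,190+65/5.5,185+168/5.5),ray(ld("side0"),225+363/4,125+52/4)]);print("lip",L)
E
```

```text
top disc [ 0.5541043  -0.09632616  0.281     ]
[ 0.45149336 -0.0199367   0.012     ] [0.77677945 0.05959135 0.012     ] 0.334866762280273 0.23978277864923694
[ 0.48992868 -0.05576181  0.225     ] [ 0.60302962 -0.0275868   0.225     ] 0.11655751190747558 0.24414445438242272
disc [ 0.55383311 -0.09406098  0.226     ]
lip [ 0.58247428 -0.22690194  0.30647585]
```

Emit:
{"op": "step_arm", "data": {"plan": [[[0.1,-3,0,-0.01],[0.1,-5.6,0,-0.01],[0.1,-5.6,-1,-0.01],[0.1,-5.6,-3,-0.01],[0.1,-5.6,-5.2,-0.01],[0.1,-5.6,-5.2,-0.01],[0.1,-5.6,-5.2,-0.01]]]}}

```text
clock: 1.55
position: [0.5546, -0.0946, 0.4214]
tool_rot: [-3.14, 0.003, 0.242]
force: [0.2, 0.2, 1.2]
grip_width: 0.0553
```

```bash
python3 - <<'E'
from workcell import bot
from h import *
o=bot.observe();print(o["clock"],o["position"],o["tool_rot"],o["force"],o["grip_width"])
f=bot.grab_frame("wrist"); np.savez("wrist2.npz",**f); cv2.imwrite("pics/wrist2.png",f["pixels"])
E
```

```text
1.55 [ 0.55461284 -0.09461695  0.42141105] [-3.14036274e+00  2.96039406e-03  2.41583788e-01] [0.15107476 0.218185   1.24207232] 0.055303962144562825
```

View pics/wrist2.png

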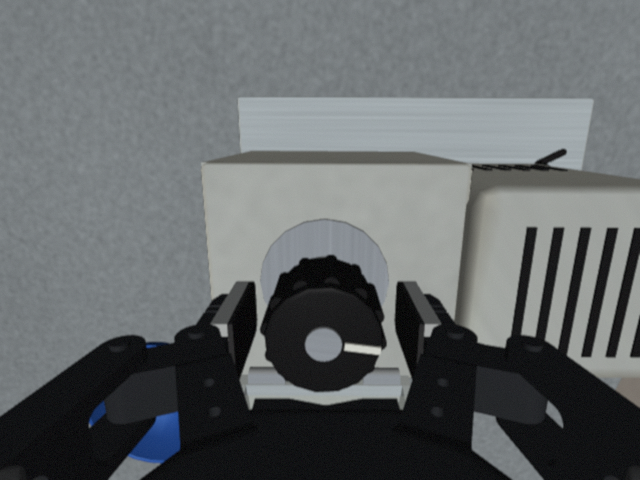

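The knob is between the pads with its top centre at (323,344). Now I'll check the centring.

```bash
python3 - <<'E'
from workcell import bot
from h import *
w=ld("wrist2"); print(onz(w,323,344,.281)); o=bot.observe();print(o["position"],o["tool_rot"],o["qpos"])
E
```

```text
[ 0.55366813 -0.09634522  0.281     ]
[ 0.55481123 -0.09477543  0.42247573] [-3.14108376e+00  1.18381233e-03  2.41418026e-01] [ 0.11032315  0.40401937 -0.06266758  1.74470383  0.029184    0.99505463
  0.27818306]
```

Emit:
{"op": "step_arm", "data": {"plan": [[[-0.1,-0.15,0,0],[-0.1,-0.15,0,0],[-0.1,-0.15,0,0],[-0.1,-0.15,0,0],[-0.1,-0.15,0,0],[-0.1,-0.15,0,0]]], "jaw": 1, "force": 30}}

```text
clock: 2.1
position: [0.5539, -0.0962, 0.4228]
tool_rot: [-3.141, 0.0, 0.241]
force: [-0.2, 0.1, 3.0]
grip_width: 0.0393
```

Emit:
{"op": "step_arm", "data": {"plan": [[[0,0,-0.2,0],[0,0,-0.4,0],[0,0,-0.6,0],[0,0,-0.7,0],[0,0,-0.8,0],[0,0,-0.8,0]]]}}

```text
clock: 2.6
position: [0.5539, -0.0963, 0.415]
tool_rot: [-3.141, 0.0, 0.241]
force: [-2.7, 0.3, 6.4]
grip_width: 0.0391
```

Emit:
{"op": "step_arm", "data": {"plan": [[[0,0,-0.1,0],[0,0,-0.15,0],[0,0,-0.2,0],[0,0,-0.2,0]]]}}

```text
clock: 2.93
position: [0.5539, -0.0962, 0.4147]
tool_rot: [3.141, -0.001, 0.241]
force: [-12.1, 2.4, 32.0]
grip_width: 0.039
```

Emit:
{"op": "step_arm", "data": {"plan": [[[0,0,0,0],[0,0,-0.05,0.06],[0,0,-0.05,0.12],[0,0,-0.05,0.12]]]}}

```text
clock: 3.27
position: [0.5538, -0.0963, 0.4149]
tool_rot: [3.141, -0.001, 0.365]
force: [-5.9, 0.8, 16.8]
grip_width: 0.0387
```

```bash
cat > o.py <<'E'
from workcell import bot
o=bot.observe();print(round(o["clock"],2),o["position"].round(4),o["tool_rot"].round(3),o["force"].round(1),o["moment"].round(2),o["grip_width"].round(4))
E
python3 o.py
```

```text
Traceback (most recent call last):
  File "o.py", line 2, in <module>
    o=bot.observe();print(round(o["clock"],2),o["position"].round(4),o["tool_rot"].round(3),o["force"].round(1),o["moment"].round(2),o["grip_width"].round(4))
                                                                                                                                     ^^^^^^^^^^^^^^^^^^^^^
AttributeError: 'float' object has no attribute 'round'
```

Emit:
{"op": "step_arm", "data": {"plan": [[[0,0,-0.03,0.06],[0,0,-0.03,0.12],[0,0,-0.03,0.12]]]}}

```text
clock: 3.52
position: [0.5538, -0.0963, 0.4149]
tool_rot: [3.141, -0.001, 0.489]
force: [-3.6, -0.2, 11.0]
grip_width: 0.0389
```

```bash
sed -i 's/o\["grip_width"\].round(4)/o["grip_width"]/' o.py; python3 o.py
```

```text
3.52 [ 0.5538 -0.0963  0.4149] [ 3.141e+00 -1.000e-03  4.890e-01] [-3.6 -0.2 11. ] [0.18 0.91 0.18] 0.03891905524541342
```

Emit:
{"op": "step_arm", "data": {"plan": [[[0,0,-0.03,0.06],[0,0,-0.03,0.12],[0,0,-0.03,0.12]]]}}

```text
clock: 3.77
position: [0.5538, -0.0963, 0.4149]
tool_rot: [3.141, -0.002, 0.613]
force: [-3.2, 2.0, 9.6]
grip_width: 0.0391
```

```bash
python3 o.py; python3 - <<'E'
from workcell import bot
from h import *
f=bot.grab_frame("wrist"); cv2.imwrite("pics/wrist3.png",f["pixels"])
E
```

```text
3.77 [ 0.5538 -0.0963  0.4149] [ 3.141e+00 -2.000e-03  6.130e-01] [-3.2  2.   9.6] [0.13 0.87 0.14] 0.039118474974554215
```

View pics/wrist3.png

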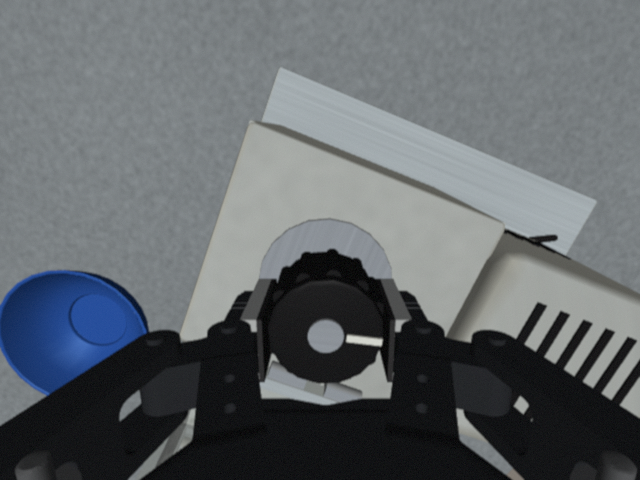

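The pointer at (365,340) still lies along the jaw line, so the knob turns with the gripper. I'll keep turning.

Emit:
{"op": "step_arm", "data": {"plan": [[[0,0,-0.03,0.06],[0,0,-0.03,0.12],[0,0,-0.03,0.12]]]}}

```text
clock: 4.07
position: [0.5538, -0.0963, 0.4146]
tool_rot: [3.141, -0.002, 0.734]
force: [-1.7, -0.0, 5.2]
grip_width: 0.039
```

Emit:
{"op": "step_arm", "data": {"plan": [[[0,0,-0.03,0.06],[0,0,-0.03,0.12],[0,0,-0.03,0.12]]]}}

```text
clock: 4.32
position: [0.5538, -0.0963, 0.4142]
tool_rot: [3.141, -0.002, 0.855]
force: [-0.7, 0.5, 2.7]
grip_width: 0.0396
```

```bash
python3 o.py
```

```text
4.32 [ 0.5538 -0.0963  0.4142] [ 3.141e+00 -2.000e-03  8.550e-01] [-0.7  0.5  2.7] [0.08 0.21 0.07] 0.03961089803455167
```

The force dropped and z is falling, so the teeth may be in a gap. I'll press straight down gently.

Emit:
{"op": "step_arm", "data": {"plan": [[[0,0,-0.05,0],[0,0,-0.1,0],[0,0,-0.1,0]]]}}

```text
clock: 4.57
position: [0.5538, -0.0963, 0.413]
tool_rot: [3.142, -0.002, 0.854]
force: [0.7, 0.4, 0.1]
grip_width: 0.0389
```

```bash
python3 o.py
```

```text
4.57 [ 0.5538 -0.0963  0.413 ] [ 3.142e+00 -2.000e-03  8.540e-01] [0.7 0.4 0.1] [-0.06  0.07 -0.03] 0.03890571394947404
```

Emit:
{"op": "step_arm", "data": {"plan": [[[0,0,-0.1,0],[0,0,-0.2,0],[0,0,-0.3,0],[0,0,-0.4,0],[0,0,-0.4,0]]]}}

```text
clock: 4.98
position: [0.5538, -0.0963, 0.4087]
tool_rot: [-3.142, -0.002, 0.853]
force: [1.7, -0.3, -1.8]
grip_width: 0.0389
```

```bash
python3 o.py
```

```text
4.98 [ 0.5538 -0.0963  0.4087] [-3.142e+00 -2.000e-03  8.530e-01] [ 1.7 -0.3 -1.8] [-0.05 -0.13 -0.06] 0.03892801444786809
```

Emit:
{"op": "step_arm", "data": {"plan": [[[0,0,-0.1,0],[0,0,-0.2,0],[0,0,-0.28,0],[0,0,-0.32,0],[0,0,-0.32,0]]]}}

```text
clock: 5.4
position: [0.5538, -0.0963, 0.4059]
tool_rot: [3.141, -0.002, 0.853]
force: [-2.5, 0.4, 8.8]
grip_width: 0.039
```

```bash
python3 o.py;python3 - <<'E'
from workcell import bot
from h import *
for n in ("side","wrist"):
    f=bot.grab_frame(n); np.savez(n+"4.npz",**f)
    p=f["pixels"]
    if n=="side": p=cv2.resize(p[125:270,225:395],None,fx=4,fy=4,interpolation=cv2.INTER_CUBIC)
    cv2.imwrite(f"pics/{n}4.png",p)
E
```

```text
5.4 [ 0.5538 -0.0963  0.4059] [ 3.141e+00 -2.000e-03  8.530e-01] [-2.5  0.4  8.8] [ 0.    0.56 -0.02] 0.03899459277165808
```

View pics/wrist4.png

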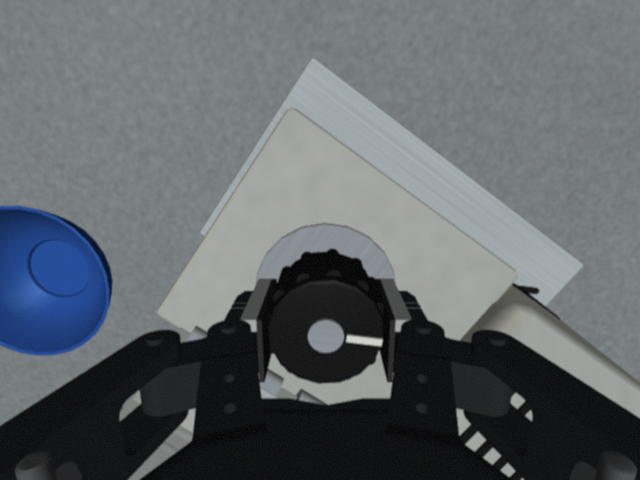

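View pics/side4.png

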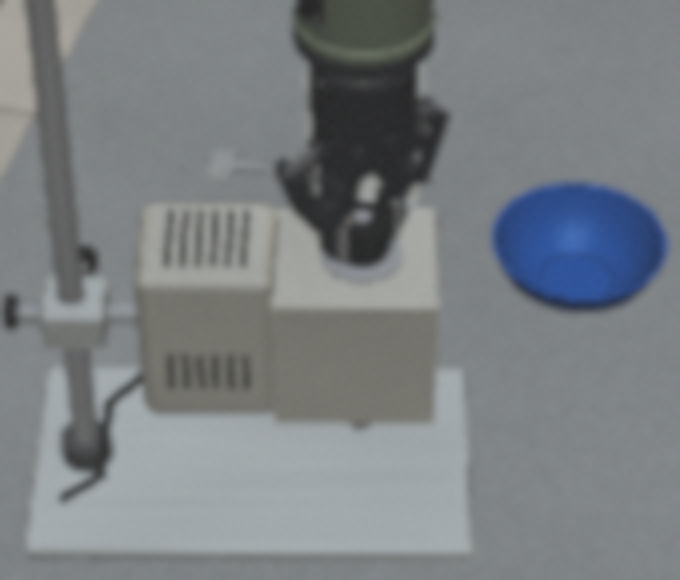

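Emit:
{"op": "step_arm", "data": {"plan": [[[0,0,-0.05,0],[0,0,-0.1,0],[0,0,-0.1,0],[0,0,-0.1,0]]]}}

```text
clock: 5.83
position: [0.5538, -0.0963, 0.4058]
tool_rot: [3.141, -0.002, 0.853]
force: [-6.0, 1.3, 17.4]
grip_width: 0.039
```

```bash
python3 o.py
```

```text
5.83 [ 0.5538 -0.0963  0.4058] [ 3.141e+00 -2.000e-03  8.530e-01] [-6.   1.3 17.4] [ 0.04  1.4  -0.04] 0.038978825594289036
```

A firm stop 9.0 mm below the tip-to-tip height means the knob is home. I'll unload, release and lift off.

Emit:
{"op": "step_arm", "data": {"plan": [[[0,0,0,0],[0,0,0,0],[0,0,0,0],[0,0,0,0],[0,0,0,0]]], "jaw": 0.4}}

```text
clock: 6.25
position: [0.5538, -0.0963, 0.4056]
tool_rot: [3.141, -0.002, 0.853]
force: [-0.2, -0.8, -0.2]
grip_width: 0.051
```

Emit:
{"op": "step_arm", "data": {"plan": [[[0,0,1,0],[0,0,3,0],[0,0,6,-0.1],[0,0,9,-0.2],[0,0,12,-0.3],[0,2,14,-0.4],[0,5,14,-0.5],[0,8,14,-0.6],[0,8,14,-0.6],[0,8,14,-0.6]]]}}

```text
clock: 7.08
position: [0.5536, -0.0147, 0.5463]
tool_rot: [3.141, -0.003, 0.256]
force: [-0.2, -1.0, -0.0]
grip_width: 0.051
```

```bash
python3 o.py;python3 - <<'E'
from workcell import bot
from h import *
for n in ("side","wrist","scene"):
    f=bot.grab_frame(n); np.savez(n+"5.npz",**f)
    p=f["pixels"]
    if n=="side": p=cv2.resize(p[125:270,225:395],None,fx=4,fy=4,interpolation=cv2.INTER_CUBIC)
    if n=="scene": p=cv2.resize(p[185:285,190:330],None,fx=5.5,fy=5.5,interpolation=cv2.INTER_CUBIC)
    cv2.imwrite(f"pics/{n}5.png",p)
E
```

```text
7.08 [ 0.5536 -0.0147  0.5463] [ 3.141e+00 -3.000e-03  2.560e-01] [-0.2 -1.  -0. ] [-0.09 -0.02  0.03] 0.05096999556153777
```

View pics/wrist5.png

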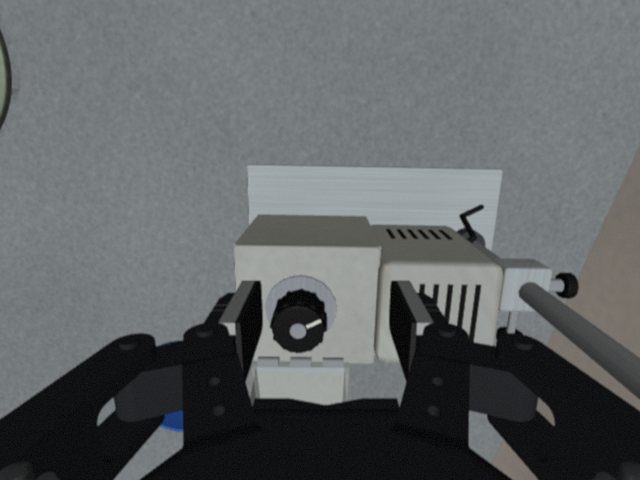

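View pics/side5.png

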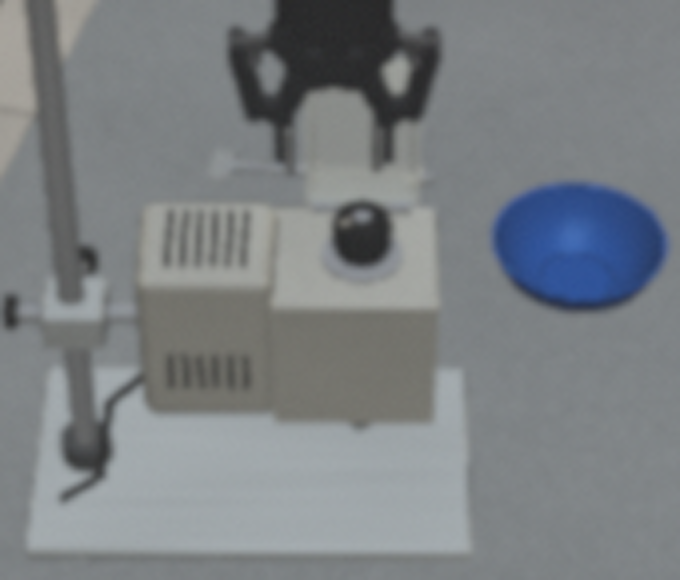

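View pics/scene5.png

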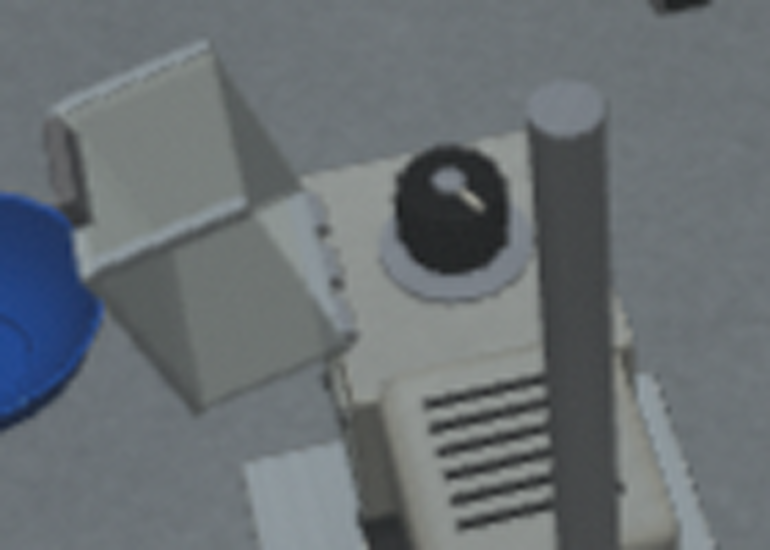

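The knob now sits low, with no sleeve showing. In scene zoom its top cap moved from (445,147) to (449,180). I'll check that drop against 18 mm.

```bash
python3 - <<'E'
from h import *
s=ld("scene5");s0=ld("scene0");d=ld("side5");w=ld("wrist5")
for z in(.281,.270,.263,.261): print(z,proj(s,[.5538,-.0963,z]),proj(d,[.5538,-.0963,z]),proj(w,[.5538,-.0963,z]))
print(190+445/5.5,185+147/5.5,190+449/5.5,185+180/5.5, 'side',225+362/4,125+213/4)
def m(f,r):
    x0,y0,x1,y1=r; g=(f["pixels"][y0:y1,x0:x1].max(2)<70).astype(np.uint8); k,l,st,ce=cv2.connectedComponentsWithStats(g); i=1+st[1:,4].argmax(); return st[i],ce[i]+[x0,y0]
print(m(s0,(255,200,286,242)),m(s,(255,200,286,242)))
for z in(.264,.255,.246): print(z,proj(s,[.5538,-.0963,z]))
E
```

```text
0.281 [270.18069561 211.4786764 ] [314.34169635 174.23339081] [295.71760682 343.66186471]
0.27 [270.57591157 215.17358577] [314.31209775 177.16197763] [296.82403176 335.44805105]
0.263 [270.82373194 217.49048047] [314.29340004 179.0119926 ] [297.48455231 330.54451678]
0.261 [270.89402048 218.1476143 ] [314.28807736 179.53863681] [297.66747345 329.18655731]
270.9090909090909 211.72727272727272 271.6363636363636 217.72727272727272 side 315.5 178.25
(array([  6,   6,  21,  24, 367], dtype=int32), array([271.1280654 , 217.76566757])) (array([  7,  12,  20,  23, 335], dtype=int32), array([271.62686567, 223.3641791 ]))
0.264 [270.78850188 217.16111147]
0.255 [271.1035234  220.10627581]
0.246 [271.41399745 223.00892544]
```

The cap drop is 6.0 px against 6.0 px predicted for 18 mm, so the knob is home. Now I'll close the jaws and move around the outside of the open guard (θ≈1.86).

Emit:
{"op": "step_arm", "data": {"plan": [[[0.5,-3,0.5,0],[1,-6.5,0.5,0],[1.6,-10,0.5,-0.01],[2.2,-13.5,0.5,-0.01],[2.8,-17,0.5,-0.01],[3.4,-20.5,0.5,-0.01],[4,-23.5,0.5,-0.01],[4.2,-25.2,0.5,-0.01],[4.2,-25.2,0.5,-0.01],[4.2,-25.2,0.5,-0.01]]], "jaw": 1}}

```text
clock: 8.07
position: [0.5952, -0.2712, 0.5504]
tool_rot: [3.141, -0.001, 0.241]
force: [0.2, 0.4, 0.0]
grip_width: 0.0003
```

Emit:
{"op": "step_arm", "data": {"plan": [[[0,0,-3,0],[0,0,-6,0],[0,0,-8,0],[0,0,-8,0],[0,0,-8,0]]]}}

```text
clock: 8.48
position: [0.5952, -0.2708, 0.4706]
tool_rot: [3.142, -0.0, 0.242]
force: [0.6, 0.4, 1.4]
grip_width: -0.0002
```

```bash
python3 o.py;python3 - <<'E'
from workcell import bot
from h import *
for n in ("side","wrist","scene"):
    f=bot.grab_frame(n); np.savez(n+"6.npz",**f)
    p=f["pixels"]
    if n=="scene": p=cv2.resize(p[165:285,150:330],None,fx=4,fy=4,interpolation=cv2.INTER_CUBIC)
    cv2.imwrite(f"pics/{n}6.png",p)
E
```

```text
8.48 [ 0.5952 -0.2708  0.4706] [ 3.142 -0.     0.242] [0.6 0.4 1.4] [-0.03 -0.02 -0.05] -0.00019715119618101223
```

View pics/wrist6.png

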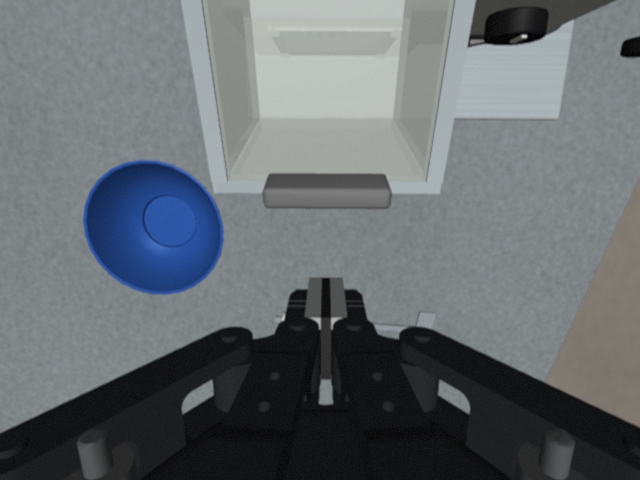

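View pics/scene6.png

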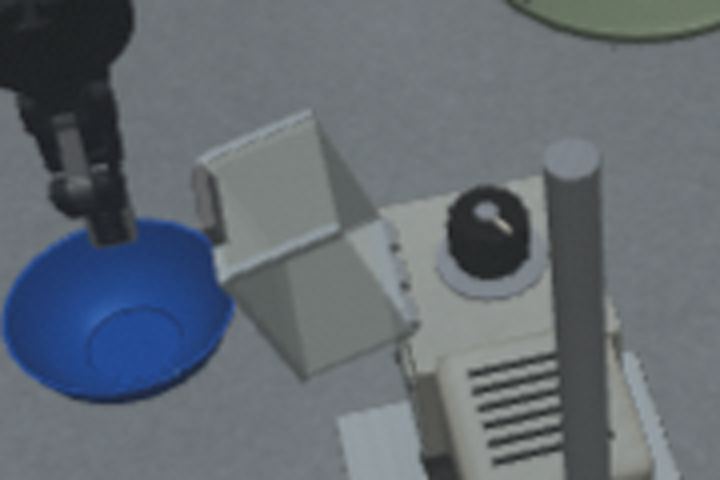

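The fingers at image x≈326 are centred on the lip at (327,190), outside the guard. I'll push the guard over towards +y.

Emit:
{"op": "step_arm", "data": {"plan": [[[-0.2,0.7,-1,0],[-0.5,2,-1,0],[-0.8,3.2,-0.9,0],[-1,4.1,-0.8,0],[-1.3,5.2,-0.6,0],[-1.5,6,-0.3,0],[-1.7,6.8,0.1,0],[-1.9,7.6,0.6,0],[-1.9,7.6,0.6,0]]]}}

```text
clock: 9.38
position: [0.5763, -0.1932, 0.4807]
tool_rot: [3.138, -0.006, 0.243]
force: [0.5, -0.6, 1.8]
grip_width: 0.0004
```

```bash
python3 o.py;python3 - <<'E'
from workcell import bot
from h import *
for n in ("scene",):
    f=bot.grab_frame(n); np.savez(n+"7.npz",**f)
    p=f["pixels"]
    if n=="scene": p=cv2.resize(p[165:285,150:330],None,fx=4,fy=4,interpolation=cv2.INTER_CUBIC)
    cv2.imwrite(f"pics/{n}7.png",p)
E
```

```text
9.38 [ 0.5763 -0.1932  0.4807] [ 3.138 -0.006  0.243] [ 0.5 -0.6  1.8] [-0.24 -0.08  0.01] 0.00042639341408027805
```

View pics/scene7.png

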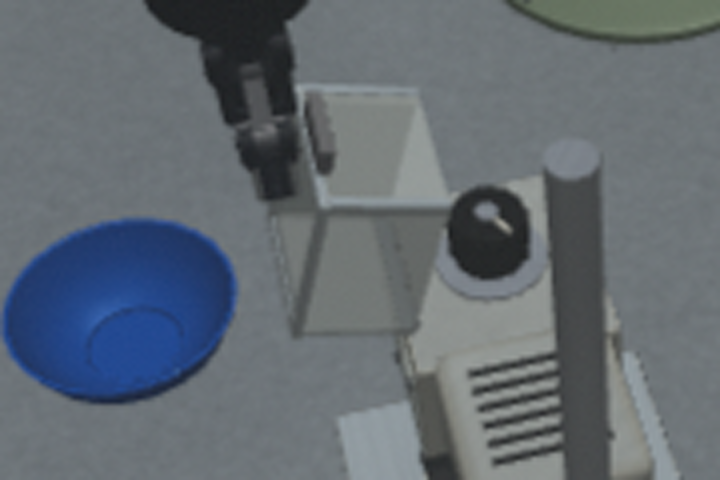

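The guard is following, now at about 1.3 rad. Continue.

Emit:
{"op": "step_arm", "data": {"plan": [[[-0.3,1.2,0.3,0],[-0.6,2.3,0.6,0],[-0.9,3.5,0.7,0],[-1.2,4.7,0.7,0],[-1.4,5.8,0.7,0],[-1.7,7,0.7,0],[-2,8.1,0.7,0],[-2,8.1,0.7,0]]]}}

```text
clock: 10.1
position: [0.556, -0.1101, 0.4869]
tool_rot: [3.14, -0.005, 0.245]
force: [0.2, 0.7, 0.1]
grip_width: -0.0003
```

```bash
python3 o.py;python3 - <<'E'
from workcell import bot
from h import *
for n in ("scene","side"):
    f=bot.grab_frame(n); np.savez(n+"8.npz",**f)
    p=f["pixels"]
    if n=="scene": p=cv2.resize(p[165:285,150:330],None,fx=4,fy=4,interpolation=cv2.INTER_CUBIC)
    else: p=cv2.resize(p[125:270,225:395],None,fx=4,fy=4,interpolation=cv2.INTER_CUBIC)
    cv2.imwrite(f"pics/{n}8.png",p)
E
```

```text
10.1 [ 0.556  -0.1101  0.4869] [ 3.14  -0.005  0.245] [0.2 0.7 0.1] [ 0.01  0.06 -0.04] -0.0003080687338534375
```

View pics/scene8.png

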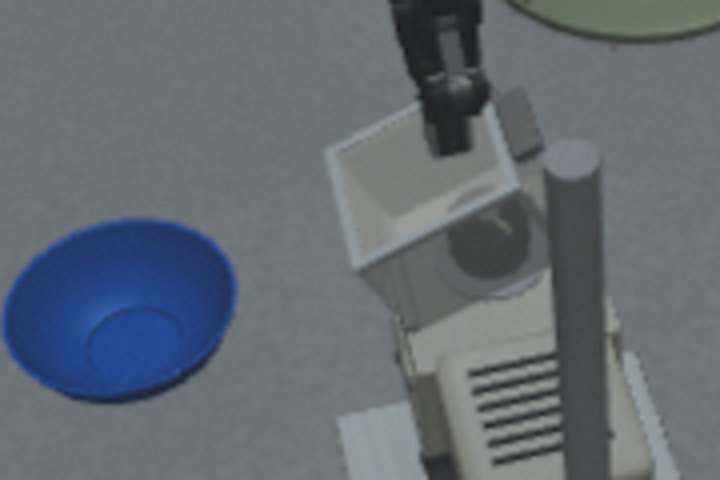

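View pics/side8.png

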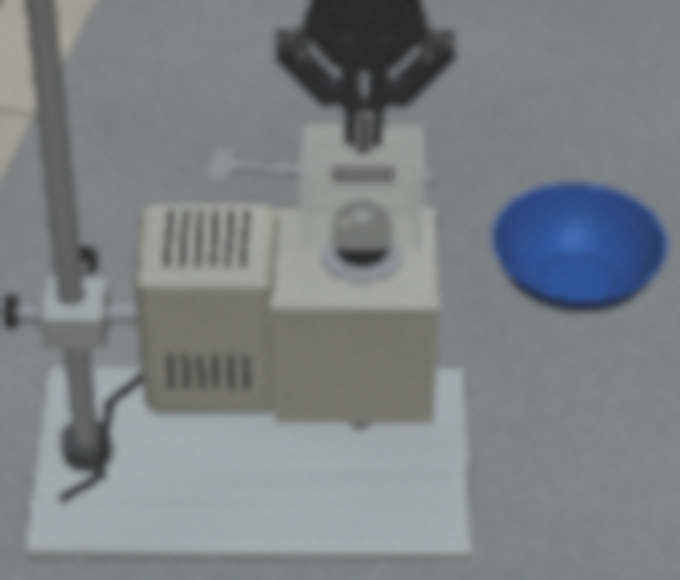

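Emit:
{"op": "step_arm", "data": {"plan": [[[-0.1,0.4,-0.3,0],[-0.2,0.8,-0.6,0],[-0.3,1.2,-1,0],[-0.4,1.6,-1.4,0],[-0.5,2,-1.7,0],[-0.6,2.4,-2,0],[-0.6,2.4,-2.2,0],[-0.6,2.4,-2.2,0]]]}}

```text
clock: 10.87
position: [0.5502, -0.0881, 0.4643]
tool_rot: [3.139, -0.004, 0.244]
force: [-1.0, -0.5, 0.5]
grip_width: 0.0003
```

```bash
python3 o.py
```

```text
10.87 [ 0.5502 -0.0881  0.4643] [ 3.139 -0.004  0.244] [-1.  -0.5  0.5] [0.03 0.05 0.01] 0.00033290682527866783
```

Emit:
{"op": "step_arm", "data": {"plan": [[[0,0.4,-0.05,0],[-0.1,0.8,-0.1,0],[-0.1,0.8,-0.2,0],[-0.1,0.8,-0.2,0]]]}}

```text
clock: 11.2
position: [0.5492, -0.0799, 0.4634]
tool_rot: [3.139, -0.005, 0.244]
force: [-3.3, 0.3, 12.9]
grip_width: -0.0002
```

```bash
python3 o.py;python3 - <<'E'
from workcell import bot
from h import *
for n in ("scene","side"):
    f=bot.grab_frame(n); np.savez(n+"9.npz",**f)
    p=f["pixels"]
    if n=="scene": p=cv2.resize(p[165:285,150:330],None,fx=4,fy=4,interpolation=cv2.INTER_CUBIC)
    else: p=cv2.resize(p[125:270,225:395],None,fx=4,fy=4,interpolation=cv2.INTER_CUBIC)
    cv2.imwrite(f"pics/{n}9.png",p)
E
```

```text
11.2 [ 0.5492 -0.0799  0.4634] [ 3.139 -0.005  0.244] [-3.3  0.3 12.9] [0.05 0.75 0.03] -0.00020716568965836702
```

View pics/scene9.png

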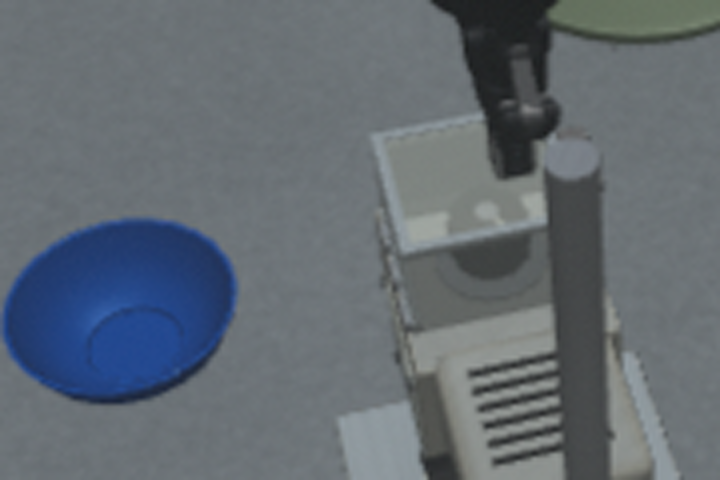

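View pics/side9.png

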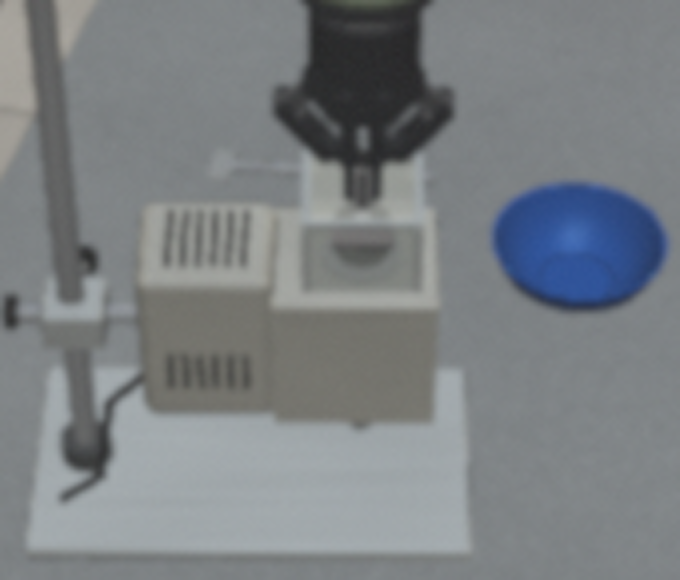

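Contact force is 13 N at fingertip z 0.2904, where the shut top should be at 0.290. I'll press once more nearer the free edge to confirm it is a hard stop.

Emit:
{"op": "step_arm", "data": {"plan": [[[-0.1,0.5,0,0],[-0.2,1,0,0],[-0.2,1,-0.05,0],[-0.2,1,-0.1,0],[-0.2,1,-0.1,0]]]}}

```text
clock: 11.72
position: [0.5471, -0.0688, 0.4633]
tool_rot: [3.14, -0.006, 0.245]
force: [-6.3, 6.0, 17.1]
grip_width: -0.0001
```

```bash
python3 o.py
```

```text
11.72 [ 0.5471 -0.0688  0.4633] [ 3.14  -0.006  0.245] [-6.3  6.  17.1] [ 1.21  1.53 -0.04] -5.6889784697206434e-05
```

The height is the same at two points along the top, so it is flat and shut. I'll lift away and check.

Emit:
{"op": "step_arm", "data": {"plan": [[[0,0,1,0],[0,0,3.5,0],[0,0,7,0],[0,3,10,0],[0,6.5,12,0],[0,10,12,0],[0,13,12,0],[0,15,12,0],[0,15,12,0],[0,15,12,0]]]}}

```text
clock: 12.55
position: [0.5469, 0.0823, 0.5834]
tool_rot: [3.14, -0.006, 0.247]
force: [-0.5, -1.0, -0.3]
grip_width: 0.0002
```

```bash
python3 o.py;python3 - <<'E'
from workcell import bot
from h import *
for n in ("scene","side","wrist"):
    f=bot.grab_frame(n); np.savez(n+"10.npz",**f)
    p=f["pixels"]
    if n=="scene": cv2.imwrite("pics/scene10full.png",p);p=cv2.resize(p[165:285,150:330],None,fx=4,fy=4,interpolation=cv2.INTER_CUBIC)
    elif n=="side": p=cv2.resize(p[125:270,225:395],None,fx=4,fy=4,interpolation=cv2.INTER_CUBIC)
    cv2.imwrite(f"pics/{n}10.png",p)
s=ld("side10");k=np.array([.5538,-.0963]);ex=np.array([.9706,.2406]);ey=np.array([-.2406,.9706])
L=lambda x,y,z:np.r_[k+x*ex+y*ey,z]
for nm,pt in (("rim L",L(.042,.042,.228)),("rim R",L(-.042,.042,.228)),("top L",L(.042,.042,.290)),("top R",L(-.042,.042,.290)),("lip",L(0,.05,.286))):
    u=proj(s,pt);print(nm,(u-[225,125])*4)
w=ld("wrist10")
for nm,pt in (("lip",L(0,.05,.286)),("top L",L(.042,.042,.290)),("top R",L(-.042,.042,.290)),("rim L",L(.042,.042,.228)),("hinge-top",L(0,-.05,.29))): print("w",nm,proj(w,pt).round(0))
E
```

```text
12.55 [0.5469 0.0823 0.5834] [ 3.14  -0.006  0.247] [-0.5 -1.  -0.3] [-0.03 -0.02 -0.01] 0.00015525635328841352
rim L [298.24427108 291.43559924]
rim R [415.56899369 291.96237661]
top L [297.39653131 226.15680207]
top R [417.76047101 226.73994948]
lip [357.57955101 238.37607093]
w lip [279. 372.]
w top L [330. 383.]
w top R [226. 383.]
w rim L [329. 342.]
w hinge-top [282. 474.]
```

View pics/side10.png

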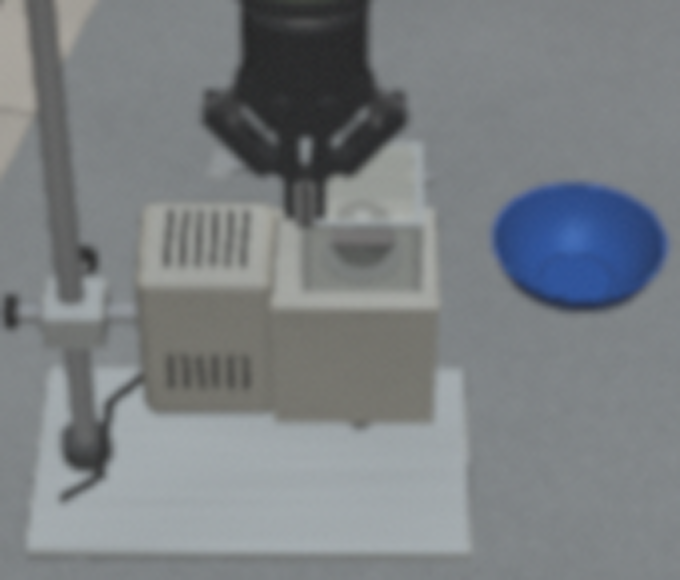

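View pics/wrist10.png

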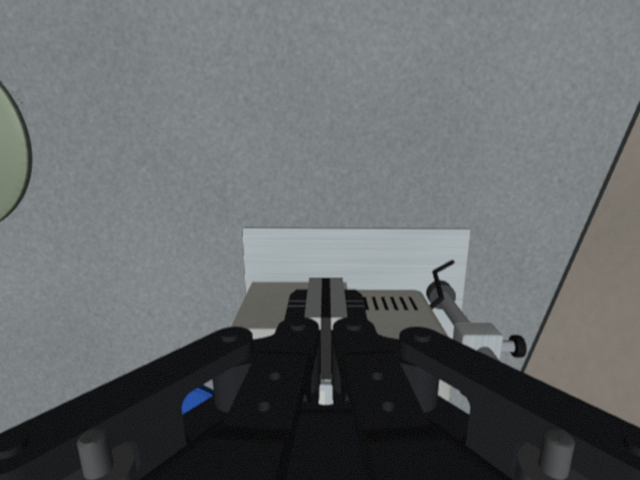

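View pics/scene10full.png

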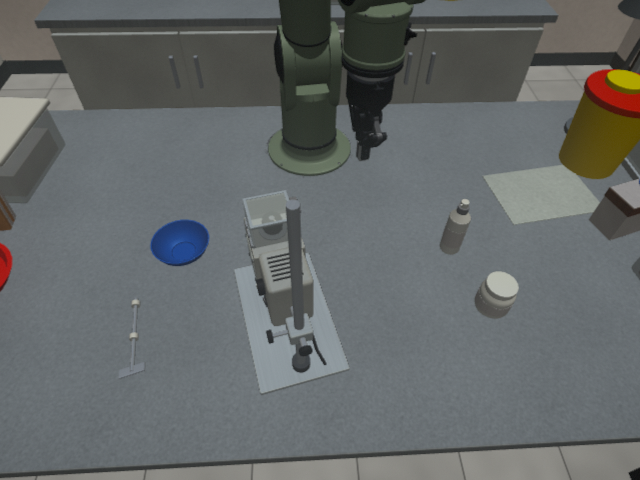

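The side view has the rim corners at about (302,291) and (420,291), against (298,291) and (416,292) predicted for shut. The bystanders haven't moved. Handing in.

```bash
python3 - <<'E'
from h import *
a=ld("scene0")["pixels"].astype(int);b=ld("scene10")["pixels"].astype(int)
for n,(x0,y0,x1,y1) in dict(bowl=(148,215,196,270),bottle=(435,195,480,260),jar=(470,265,525,320),paddle=(110,290,150,385)).items():
    print(n,abs(a-b)[y0:y1,x0:x1].max())
from workcell import bot
print(bot.job_done())
E
```

```text
bowl 6
bottle 4
jar 4
paddle 5
the job is handed in; nothing more can be done
None
```

The stirrer is in its slow gear, with the knob fully home and the guard shut over it. I handed the job in at about 12.7 s, with no verdict reported.

- **Knob:** I gripped it, eased it down until the teeth met tip to tip, and turned it one way under light pressure. It dropped into mesh after about 0.6 rad, so turning back the other way was not needed. It then went down to a firm stop 9 mm below the tip-to-tip height. In the scene camera the cap dropped 6.0 px, against 6.0 px predicted for the full 18 mm.
- **Force:** the first touch at tip to tip read 32 N for a moment, above the light pressure I intended and above the 20 N that can drag the slow gear, but well under the 80 N limit. I eased it to 17 N as the turn began, then about 10 N.
- **Guard:** I pushed it over from outside with closed fingers and pressed it down with up to 17 N. The top stopped at z 0.290 m at two points 11 mm apart, the height given for shut. The rim matches its shut position in the side view to about 1 px. The top edge read 0.75 px (about 2 mm) high, which is within the calibration error.
- **Bystanders:** the spray bottle, bowl, jar and paddle shaft show no change between the first and last scene pictures. The gripper was clear of everything at hand-in.

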